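# Lay out the bench for a spot-test titration

### The arm

A 7-joint arm with a two-finger parallel gripper is mounted at the origin on the work surface. World frame = base frame: x ahead of the robot, y to its left, z up, the work surface at z = 0. Lengths are in mm, angles in rad, forces in N, time in s.
With the tool pointing down it reaches from about 425 to 1025 mm from the base axis. Payload 9.4 kg.
Tool frame: the origin (TCP) lies at the very end of the fingers, on their centre line; the grasp point (between the pads) lies 19 mm behind it; z points along the fingers, y is the line along which they close (so a half turn about z gives the same grasp; the last joint's range is limited). The gripper opens to 93 mm and grips with 3 to 60 N. Pads are 15 mm wide; open, the fingers measure 128 mm over their backs; the gripper's body (75 mm by 188 mm) begins 65 mm behind the grasp point.
Start: joints at [1.252, 0.599, -0.003, 1.599, 0.002, 0.943, -0.08], TCP at [173.592, -703.911, 218.618] pointing down, gripper open.
Joint ranges: [-2.57, 2.57], [-0.35, 1.97], [-1.29, 1.29], [0.11, 2.56], [-1.05, 4.19], [0.11, 1.86], [-2.63, 2.63]. Speed limits (rad/s): [2.22, 2.22, 3.01, 3.01, 3.14, 3.14, 3.14].

### API

Orientations are given as [roll, pitch, yaw] about the fixed x, y, z axes, in that order (R = Rz(yaw) Ry(pitch) Rx(roll)).
In Python, from bench import bot, cams gives the robot as it stands.
- The arm moves only by the tool send_rows, never from a script. Its argument "deltas" is a list of rows, each a list of 3 entries, a list of its own where there are three numbers: the shift along the tool's x, y, z in mm, then the turn, a rotation vector about the tool's x, y, z in degrees, then the closure, from -1 (fully open) to 1 (shut), so that 0 is half open. In form: [[[x, y, z], [wx, wy, wz], claw], ...]. A call has 1 to 8 rows; each row shifts and turns the commanded pose from where the row before left it, along the tool's axes as they then stand; what a row does not reach is not made up. A row lasts 1/8 s, in which the tool goes at most 62.5 mm and 10.7 degrees, less where a joint would pass 70% of its speed; a pose out of reach is approached as far as the arm can. A call is refused whole if a number of a shift passes 62.5 or a number of a turn 10.7, either way. A call with a gripper value outside its range is refused whole. The fingers move at their own pace and stop on an object; the grip force is fixed at half the most. Time passes only in rows, so rows that do not move let the fingers close. It gives the time, the measured TCP pose, the force, the opening and the grip force at its end, in the units of the state.
- bot.sense(): the state, without advancing time (a new reading comes with each control period).
- cams.capture(name): name is "scene" or "top" or "wrist"; returns a dict with "image" (384x512x3 uint8, red, green, blue), "fx", "fy", "cx", "cy" (pixels), "k1" (the pictures are not rectified: a ray, as slopes to the right and down, at radius r is drawn at 1 + k1 r^2 times it, then the intrinsics apply), "R" (3x3) and "t" (3): a world point X has camera coordinates R X + t; the wrist camera has in their place "tool_from_camera" (4x4, takes a point from camera to tool coordinates, whose origin is the TCP and whose axes are the flange's). Camera axes: x right, y down, z forward; pixel columns grow to the right and rows downward; lengths in mm; the calibration is good to about 2 mm. A picture is of the moment at which its call begins: read the wrist's pose just before it. There is no depth.
- bot.hand_in(): hands the job in; it is judged then, once.
The state is a dict: "t": time; "joint_pos": joint angles; "joint_vel": joint speeds; "joint_torque": joint torques, N m; "tcp_pos": TCP position; "orientation": TCP orientation; "wrist_force": force on the tool from outside, world axes, zero at the start; "moment": the same for the moment, N m; "gripper_width": finger opening in mm; "grip_force": force on a finger pad.
Only numpy, scipy, OpenCV 4.12 (cv2) and the standard library are available. Lean on these libraries where they do the work, as an engineer would, in place of code of your own. Each camera call takes 0.05 s, during which the arm holds its last target. There are 200 camera calls.

### The job

Set the bench out for a spot-test titration: stand the stoppered conical flask in the middle of the stirrer's plate, the beaker in the middle of the round cork mat with the knobbed porcelain cover centred on top of it, knob up, and the amber bottle on the bench midway between the stirrer and the white spot tile, in line with them. Keep flask, beaker and bottle upright all the way, and leave the measuring cylinder standing where it is.

Things in the scene. Friction and masses are not known exactly. Their poses are not given: they have to be found in the camera images.
- flask: Stoppered conical glass flask, loose, about 110 g, 112 mm tall: base 64 mm across, walls sloping in to a straight neck 24 mm across from 74 to 97 mm above the base (grip here), rim 28 mm across at 97 to 102 mm, then a dark rubber stopper. Origin at the centre of its underside, z up; round, yaw does not matter. It starts standing on the bench.
- beaker: Open straight-sided glass beaker, loose, about 90 g, 60 mm across outside, 80 mm tall, wall 3 mm, no spout. Origin at the centre of its underside, z up; yaw does not matter. It starts empty, standing on the bench.
- bottle: Amber glass reagent bottle with black screw cap, loose, about 100 g: body 40 mm across, straight up to 62 mm, shoulder to 70 mm, cap 24 mm across from 70 to 86 mm (top). Origin at the centre of its underside, z up; yaw does not matter. It starts standing on the bench.
- cover: White porcelain beaker cover, loose, about 60 g: flat disc 72 mm across, 5 mm thick, with a knob in the middle, 14 to 16 mm across, from 5 to 35 mm above the underside. Origin at the centre of the flat underside, z up (through the knob); round. It starts on the bench, knob up; on the beaker it just rests on the rim (no locating lip).
- stirrer: Magnetic stirrer, fixed: white box 110 mm wide (y), reaching 55 mm behind (+x) and 85 mm in front (-x, two black dials, towards the robot) of its origin, which lies on the bench under the centre of the square bare-metal 106 mm plate; plate top 56 mm above the bench. y: left seen from the robot. Mat and tile flank it along its y, centres 220 mm from its origin, sides swapped at random.
- cork_mat: Round cork mat, fixed to the bench, 110 mm across, 5 mm thick. Origin at the centre of its underside, on the bench; z up.
- spot_tile: White porcelain spot tile with twelve small shallow rings on it, fixed to the bench, 90 mm (x) by 110 mm (y, along the row), 7 mm thick. Origin at the centre of its underside, on the bench; z up. Nothing goes on it.
- cylinder: Slim glass measuring cylinder, loose, not to be moved: 22 mm across, 130 mm tall, on a blue plastic foot 52 mm across and 8 mm thick, standing behind the row, on the side away from the robot. Origin at the centre of its underside, z up.
Mind the look-alikes: they are no part of the job. Leave any purple or red look-alike of the beaker alone.

How it is judged (in metres and radians):
At the end, for the whole second after the job is handed in: Upright and at rest: flask on the stirrer plate and beaker on the cork mat, each within 12 mm of its centre; cover flat on the beaker's rim, within 10 mm of centred; bottle on the bench within 15 mm (along and across the row) of midway from stirrer to tile centre; measuring cylinder standing (horizontal distance between flask and stirrer below 0.012 m and z of flask in the frame of stirrer between 0.05 and 0.062 m and angle between each of flask, beaker, cover, bottle, cylinder's own z axis and vertical below 0.1 rad and horizontal distance between beaker and cork_mat below 0.012 m and height (world z) of beaker between 0.002 and 0.01 m and horizontal distance between cover and beaker below 0.01 m and z of cover in the frame of beaker between 0.076 and 0.085 m and ((y of spot_tile in the frame of stirrer above 0 m and y of bottle in the frame of stirrer between 0.095 and 0.125 m) or (y of spot_tile in the frame of stirrer below 0 m and y of bottle in the frame of stirrer between -0.125 and -0.095 m)) and x of bottle in the frame of stirrer between -0.015 and 0.015 m and height (world z) of bottle below 0.006 m and linear speed of each of flask, beaker, bottle, cover below 0.01 m/s); the robot touches nothing.
It fails at once if the flask, the beaker or the bottle is tipped by more than about 35 degrees (angle between any of flask, beaker, bottle's own z axis and vertical above 0.6 rad).
It fails at once if the measuring cylinder is knocked over or pushed more than 30 mm (angle between cylinder's own z axis and vertical above 0.4 rad or distance of cylinder from where it was at the start of the episode above 0.03 m).
It also fails if it takes over 115 s, if anything falls off the work surface, if the arm or the gripper's body presses on something with over 40 N, if the wrist force passes 120 N, or if a joint passes its speed limit or range.

## Working session

There is one attempt and no reset: what is moved stays moved. The work goes in short steps, Python scripts to look and compute and a tool call to move; the robot and the scene stay as the last step left them, time stands still between calls to the robot, and variables do not carry over. Pictures are saved under pics/ and viewed, at most 14 in all, crops included, and the job is handed in when it is done.

Besides the shell and the picture viewer there is one more tool, called after "Emit:" by a JSON object that holds its "name" and its "arguments". send_rows: Moves the arm, as the interface text tells. Its arguments: {"type":"object","properties":{"deltas":{"type":"array","items":{"type":"array"}}},"required":["deltas"]}

```bash
mkdir -p pics; ls; python3 - <<'E'
from bench import bot, cams
import cv2
s=bot.sense(); print({k:s[k] for k in ('t','tcp_pos','orientation','gripper_width')})
for n in ('scene','top'):
    c=cams.capture(n); cv2.imwrite(f'pics/{n}0.png',cv2.resize(c['image'][:,:,::-1],(800,600)))
    print(n,c['fx'],c['cx'],c['cy'],c['k1'],(-c['R'].T@c['t']).round())
E
```

```text
pics
{'t': 0.0, 'tcp_pos': array([ 173.46907939, -703.46916126,  217.78855838]), 'orientation': array([-3.14011704e+00,  1.61497945e-04,  2.41878869e-01]), 'gripper_width': 93.22398358708006}
scene 478.93271424113414 256.003064096235 203.41220198310467 -0.16541853949719626 [1232.  626.  917.]
top 446.5799836701972 257.7306893434615 190.38690073910968 0.021747853618808835 [ 271.   -7. 1267.]
```

View pics/scene0.png

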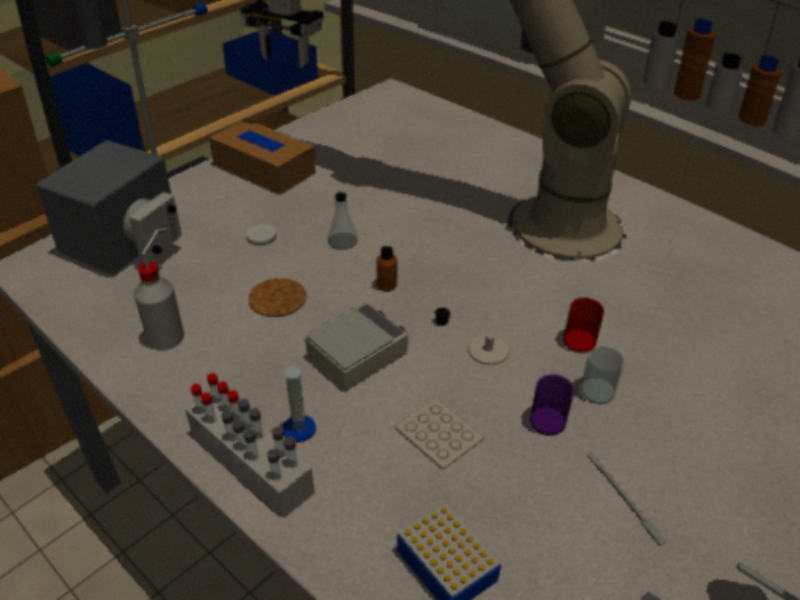

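View pics/top0.png

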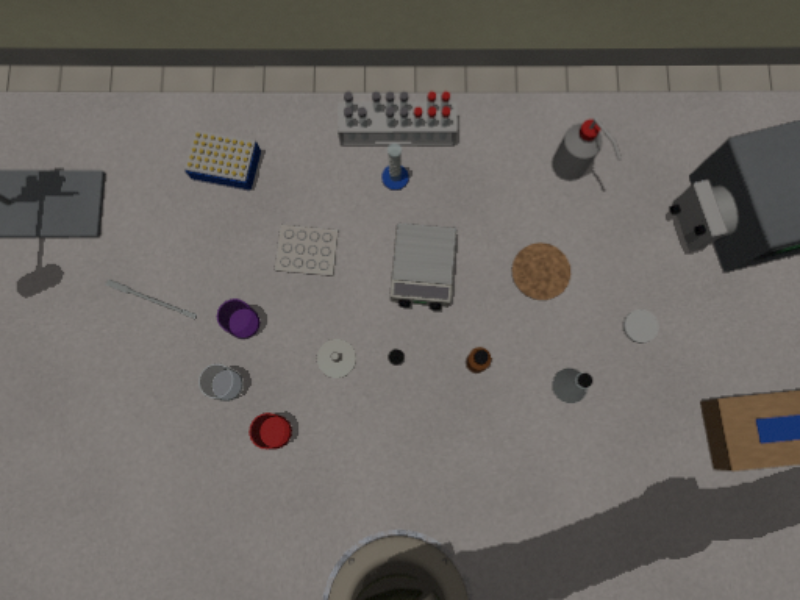

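Candidates in top0 (800x600):
- **Beaker:** the clear one at (222,383). The purple (240,320) and red (271,431) ones are look-alikes.
- **Cover:** the knobbed disc at (336,357), not the knobless disc at (641,326).
- **Bottle:** the amber one at (479,360), not the loose black cap at (397,356).
- **Flask:** (572,385), not the wash bottle at (578,150).

The tile is on the left (+y) and the mat on the right. Next I'll localise them and check with a model overlay.

```bash
cat > h.py <<'E'
import numpy as np, cv2
from bench import bot, cams
def K(c): return np.array([[c['fx'],0,c['cx']],[0,c['fy'],c['cy']],[0,0,1.]]), np.array([c['k1'],0,0,0,0.])
def ext(c, s=None):
    if 'R' in c: return np.array(c['R']),np.array(c['t'])
    from scipy.spatial.transform import Rotation as Ro
    T=np.eye(4); T[:3,:3]=Ro.from_euler('xyz',s['orientation']).as_matrix(); T[:3,3]=s['tcp_pos']
    M=np.linalg.inv(T@np.array(c['tool_from_camera'])); return M[:3,:3],M[:3,3]
def proj(c,P,s=None):
    R,t=ext(c,s); k,d=K(c)
    return cv2.projectPoints(np.array(P,float).reshape(-1,3),cv2.Rodrigues(R)[0],t,k,d)[0].reshape(-1,2)
def unproj(c,uv,z,s=None):
    R,t=ext(c,s); k,d=K(c)
    n=cv2.undistortPoints(np.array(uv,float).reshape(-1,1,2),k,d).reshape(-1,2)
    r=np.c_[n,np.ones(len(n))]@R; o=-R.T@t
    return o+r*((z-o[2])/r[:,2])[:,None]
def circ(x,y,z,r):
    a=np.linspace(0,2*np.pi,60); return np.c_[x+r*np.cos(a),y+r*np.sin(a),z+0*a]
def box(x,y,z,x0,x1,y0,y1,yaw):
    p=np.array([[x0,y0],[x1,y0],[x1,y1],[x0,y1],[x0,y0]]); c,s=np.cos(yaw),np.sin(yaw)
    return np.c_[p@np.array([[c,s],[-s,c]])+[x,y],np.full(5,z)]
SH=dict(beaker=[(0,30),(80,30)],cover=[(0,36),(35,7.5)],bottle=[(0,20),(86,12)],flask=[(0,32),(102,14)],cylinder=[(8,26),(130,11)],mat=[(5,55)])
def draw(c,est,win,k,fn,s=None):
    x0,y0,x1,y1=win; im=cv2.resize(c['image'][y0:y1,x0:x1,::-1],None,fx=k,fy=k,interpolation=cv2.INTER_CUBIC)
    im=cv2.convertScaleAbs(im,alpha=1.3)
    def L(P): cv2.polylines(im,[np.int32((proj(c,P,s)-[x0,y0]+.5)*k)],False,(0,255,0),1)
    for n,e in est.items():
        if n=='stirrer': L(box(e[0],e[1],56,-53,53,-53,53,e[2])); L(box(e[0],e[1],0,-85,55,-55,55,e[2]))
        elif n=='tile': L(box(e[0],e[1],7,-45,45,-55,55,e[2]))
        else:
            for z,r in SH[n]: L(circ(e[0],e[1],z,r))
    cv2.imwrite(fn,im)
E
python3 - <<'E'
from h import *
t=cams.capture('top'); f=.64
pts=dict(beaker=(228,384,0),cover=(336,358,3),coverknob=(336,356,35),bottlecap=(482,356,86),flaskstop=(585,380,107),flaskbase=(570,386,0),cylfoot=(395,178,8),mat=(541,271,5),tile=(307,250,7),plate=(425,250,56))
E={}
for n,(u,v,z) in pts.items():
    p=unproj(t,[(u*f,v*f)],z)[0]; E[n]=p; print(n,p.round())
a=np.arctan2(E['tile'][0]-E['mat'][0],E['tile'][1]-E['mat'][1]); print('yaw',-a, np.hypot(*(E['tile']-E['mat'])[:2]))
m=(E['tile']+E['mat'])/2
g=lambda n:tuple(E[n][:2])
est=dict(beaker=g('beaker'),cover=g('coverknob'),bottle=g('bottlecap'),flask=g('flaskstop'),cylinder=g('cylfoot'),mat=g('mat'),tile=(*g('tile'),-a),stirrer=(m[0],m[1],-a))
print(m)
draw(t,est,(120,80,400,290),2.85,'pics/o1.png')
E
```

```text
beaker [379. 305.   0.]
cover [425. 111.   3.]
coverknob [424. 108.  35.]
bottlecap [ 418. -145.   86.]
flaskstop [ 375. -312.  107.]
flaskbase [ 374. -312.    0.]
cylfoot [769.   4.   8.]
mat [ 586. -268.    5.]
tile [627. 169.   7.]
plate [613. -50.  56.]
yaw -0.09293968217699619 438.42126539057074
[606.79537767 -49.65284533   6.        ]
```

View pics/o1.png

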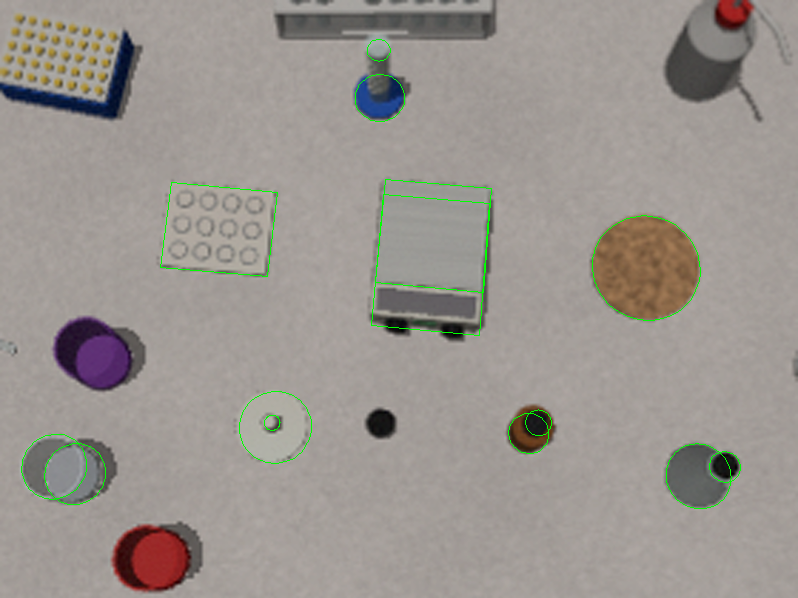

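The overlay fits the clear beaker (64,468), the knobbed cover (274,427), the amber bottle (530,430) and the flask (700,474). It also fits the mat, tile, stirrer and cylinder, so the choice is confirmed. I'll move over the flask first.

```bash
cat >> h.py <<'E'
def go(x,y,z):
    from scipy.spatial.transform import Rotation as Ro
    s=bot.sense(); R=Ro.from_euler('xyz',s['orientation'])
    print('t',round(s['t'],2),'tcp',s['tcp_pos'].round(1),'rpy',s['orientation'].round(4),'w',round(s['gripper_width'],1),
      '-> shift',R.inv().apply(np.array([x,y,z])-s['tcp_pos']).round(1))
E
python3 -c "
from h import *
go(374.5,-312,218)"
```

```text
t 0.15 tcp [ 173.5 -703.6  217.9] rpy [-3.1404e+00  1.0000e-04  2.4180e-01] w 92.9 -> shift [ 2.889e+02 -3.320e+02  3.000e-01]
```

Emit:
{"name": "send_rows", "arguments": {"deltas": [[[36, -41.5, 0], [0, 0, 0], -1], [[36, -41.5, 0], [0, 0, 0], -1], [[36, -41.5, 0], [0, 0, 0], -1], [[36, -41.5, 0], [0, 0, 0], -1], [[36, -41.5, 0], [0, 0, 0], -1], [[36, -41.5, 0], [0, 0, 0], -1], [[36, -41.5, 0], [0, 0, 0], -1], [[36, -41.5, 0], [0, 0, 0], -1]]}}

```text
t: 1.15
tcp_pos: [374.3, -311.0, 218.7]
orientation: [3.141, -0.0, 0.242]
wrist_force: [0.3, 0.1, 1.0]
gripper_width: 92.9
grip_force: 0.0
```

```bash
python3 -c "
from h import *
go(374.5,-312,218)
s=bot.sense(); c=cams.capture('wrist')
print(np.array(c['tool_from_camera']).round(2))
draw(c,dict(flask=(374.5,-312),bottle=(418,-145),mat=(586,-268)),(0,0,512,384),1.56,'pics/w1.png',s)"
```

```text
t 1.15 tcp [ 374.3 -311.   218.7] rpy [ 3.1414e+00 -2.0000e-04  2.4180e-01] w 92.9 -> shift [-0.1  1.   0.7]
[[-0.0000e+00 -9.6000e-01 -2.8000e-01  7.7520e+01]
 [ 1.0000e+00 -0.0000e+00  0.0000e+00  1.2000e-01]
 [-0.0000e+00 -2.8000e-01  9.6000e-01 -1.6637e+02]
 [ 0.0000e+00  0.0000e+00  0.0000e+00  1.0000e+00]]
```

View pics/w1.png

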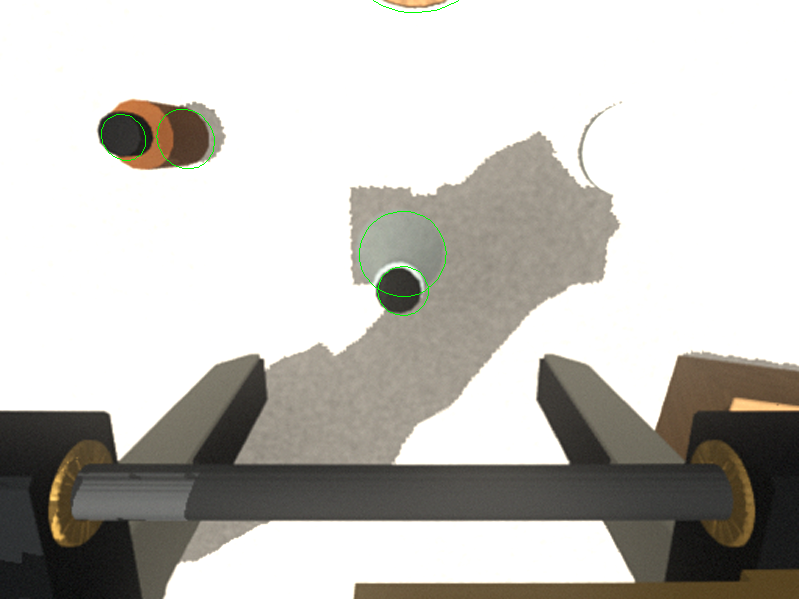

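The wrist view at (400,289) shows the flask rim within about 1 mm of the estimate. The bottle (124,134) and mat edge (415,7) lie about 2 mm further in +x. I'll descend and grip the flask neck.

Emit:
{"name": "send_rows", "arguments": {"deltas": [[[0, 1, 40], [0, 0, 0], -1], [[0, 0, 40], [0, 0, 0], -1], [[0, 0, 40], [0, 0, 0], -1], [[0, 0, 29], [0, 0, 0], -1], [[0, 0, 0], [0, 0, 0], 1], [[0, 0, 0], [0, 0, 0], 1], [[0, 0, 0], [0, 0, 0], 1], [[0, 0, 0], [0, 0, 0], 1]]}}

```text
t: 2.2
tcp_pos: [374.3, -313.9, 70.6]
orientation: [3.14, -0.001, 0.242]
wrist_force: [-1.1, 0.3, 0.3]
gripper_width: 57.5
grip_force: 0.0
```

Emit:
{"name": "send_rows", "arguments": {"deltas": [[[0, 0, 0], [0, 0, 0], 1], [[0, 0, 0], [0, 0, 0], 1], [[0, 0, 0], [0, 0, 0], 1], [[0, 0, 0], [0, 0, 0], 1], [[0, 0, 0], [0, 0, 0], 1], [[0, 0, 0], [0, 0, 0], 1]]}}

```text
t: 2.95
tcp_pos: [373.9, -313.6, 69.5]
orientation: [3.142, 0.0, 0.242]
wrist_force: [-0.8, 0.4, -1.3]
gripper_width: 26.0
grip_force: 30.2
```

```bash
python3 -c "
from h import *
go(374.5,-312,200)"
```

```text
t 2.95 tcp [ 373.9 -313.6   69.5] rpy [3.1416e+00 1.0000e-04 2.4180e-01] w 26.0 -> shift [   0.9   -1.5 -130.5]
```

The 26 mm width suggests the tips are on the cone, so I'll regrip about 4 mm higher.

Emit:
{"name": "send_rows", "arguments": {"deltas": [[[0, 0, 0], [0, 0, 0], 0.3], [[0, 0, -2], [0, 0, 0], 0.3], [[0, 0, -2.5], [0, 0, 0], 0.3], [[0, 0, 0], [0, 0, 0], 1], [[0, 0, 0], [0, 0, 0], 1], [[0, 0, 0], [0, 0, 0], 1], [[0, 0, 0], [0, 0, 0], 1], [[0, 0, 0], [0, 0, 0], 1]]}}

```text
t: 3.95
tcp_pos: [374.0, -313.5, 74.3]
orientation: [3.141, -0.0, 0.242]
wrist_force: [-0.5, 1.5, 6.8]
gripper_width: 26.0
grip_force: 30.0
```

Emit:
{"name": "send_rows", "arguments": {"deltas": [[[0, 0, -5], [0, 0, 0], 1], [[0, 0, -20], [0, 0, 0], 1], [[0, 0, -35], [0, 0, 0], 1], [[0, 0, -40], [0, 0, 0], 1], [[0, 0, -25], [0, 0, 0], 1], [[0, 0, 0], [0, 0, 0], 1]]}}

```text
t: 4.7
tcp_pos: [374.6, -314.2, 200.7]
orientation: [3.139, -0.002, 0.242]
wrist_force: [1.0, -0.0, -1.4]
gripper_width: 25.7
grip_force: 30.0
```

```bash
python3 -c "
from h import *
s=bot.sense();print(s['wrist_force'],s['gripper_width'])
go(374.5,-312,200)
c=cams.capture('scene'); p=proj(c,s['tcp_pos'])[0].astype(int); print(p)
w=cams.capture('wrist')
a=cv2.resize(c['image'][p[1]-60:p[1]+75,p[0]-65:p[0]+65,::-1],(400,415)); b=cv2.resize(w['image'][100:300,150:350,::-1],(400,415))
cv2.imwrite('pics/g1.png',np.hstack([a,b]))"
```

```text
[ 1.0320717  -0.01526274 -1.40138468] 25.69117128140379
t 4.7 tcp [ 374.6 -314.2  200.7] rpy [ 3.1388e+00 -2.3000e-03  2.4150e-01] w 25.7 -> shift [ 0.5 -2.2  0.7]
[215  99]
```

View pics/g1.png

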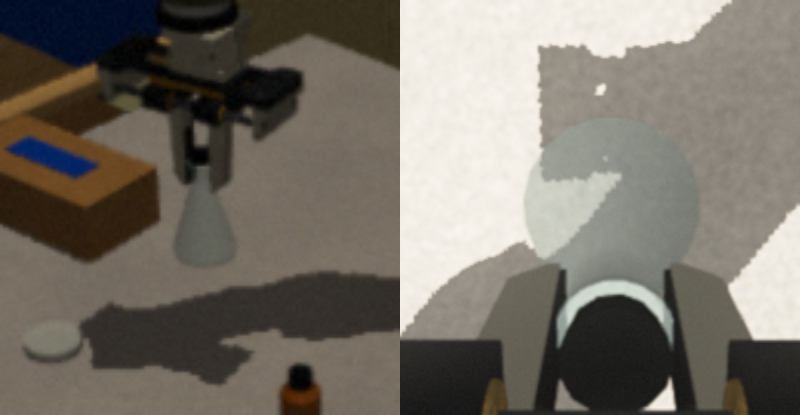

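The flask is held upright: scene crop (205,220), wrist crop (612,340). I'll check its base height and move towards the stirrer.

```bash
python3 -c "
from h import *
c=cams.capture('scene')
for d in (66,70,74,78): print(d, proj(c,circ(374.6,-314,200.7-d,32))[:,1].max())
go(510,-75,230)"
```

```text
66 123.4327808702323
70 124.55283209525764
74 125.66920276882888
78 126.78190445559672
t 4.85 tcp [ 373.4 -313.2  198.2] rpy [-3.1405e+00  1.0000e-03  2.4180e-01] w 26.0 -> shift [ 189.6 -198.6  -31.8]
```

Emit:
{"name": "send_rows", "arguments": {"deltas": [[[10, -10, -4], [0, 0, 0], 1], [[30, -32, -6], [0, 0, 0], 1], [[36, -38, -6], [0, 0, 0], 1], [[37, -39, -6], [0, 0, 0], 1], [[36, -38, -6], [0, 0, 0], 1], [[27, -28, -4], [0, 0, 0], 1], [[13, -13, 0], [0, 0, 0], 1], [[0, 0, 0], [0, 0, 0], 1]]}}

```text
t: 5.85
tcp_pos: [510.0, -75.1, 230.4]
orientation: [-3.141, 0.001, 0.244]
wrist_force: [-0.8, -0.1, -2.6]
gripper_width: 25.8
grip_force: 30.0
```

```bash
python3 -c "
from h import *
go(608.5,-50,160)
s=bot.sense(); c=cams.capture('wrist')
draw(c,dict(mat=(588,-268),tile=(627,169,-.093),stirrer=(608,-50,-.093)),(0,0,512,384),1.56,'pics/w2.png',s)"
```

```text
t 5.85 tcp [510.  -75.1 230.4] rpy [-3.1411e+00  1.2000e-03  2.4400e-01] w 25.8 -> shift [101.7  -0.5  70.3]
```

View pics/w2.png

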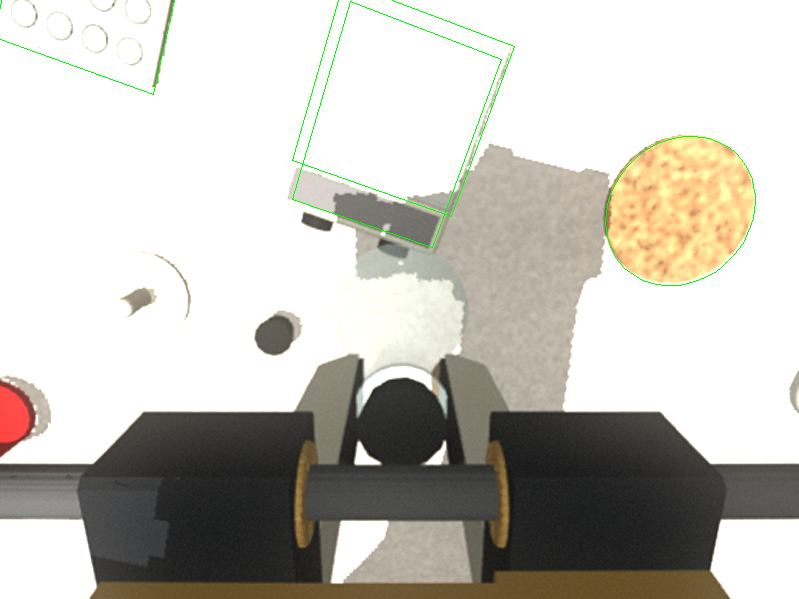

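The mat, tile and stirrer overlays agree within about 2 mm: mat circle (680,210), plate front edge (370,188), tile corner (153,94). I'll move the flask over the plate and down.

Emit:
{"name": "send_rows", "arguments": {"deltas": [[[20, 0, 0], [0, 0, 0], 1], [[40, 0, 5], [0, 0, 0], 1], [[30, 0, 15], [0, 0, 0], 1], [[11, -0.5, 25], [0, 0, 0], 1], [[0, 0, 25], [0, 0, 0], 1], [[0, 0, 15], [0, 0, 0], 1], [[0, 0, 8], [0, 0, 0], 1], [[0, 0, 4], [0, 0, 0], 1]]}}

```text
t: 6.9
tcp_pos: [607.9, -52.0, 134.1]
orientation: [3.141, -0.0, 0.241]
wrist_force: [-0.3, 0.5, -0.7]
gripper_width: 26.2
grip_force: 30.0
```

Emit:
{"name": "send_rows", "arguments": {"deltas": [[[0, 0, 1], [0, 0, 0], 1], [[0, 0, 1], [0, 0, 0], 1], [[0, 0, 0], [0, 0, 0], 1]]}}

```text
t: 7.28
tcp_pos: [608.2, -51.4, 132.5]
orientation: [3.141, -0.001, 0.242]
wrist_force: [0.9, 0.2, -0.4]
gripper_width: 25.7
grip_force: 30.0
```

Emit:
{"name": "send_rows", "arguments": {"deltas": [[[0, -1.5, 1], [0, 0, 0], 1], [[0, 0, 1], [0, 0, 0], 1], [[0, 0, 1], [0, 0, 0], 1], [[0, 0, 0], [0, 0, 0], 1]]}}

```text
t: 7.78
tcp_pos: [608.3, -49.3, 130.3]
orientation: [-3.142, -0.002, 0.242]
wrist_force: [-2.5, 2.7, 10.4]
gripper_width: 26.0
grip_force: 30.0
```

Emit:
{"name": "send_rows", "arguments": {"deltas": [[[0, 0, 1], [0, 0, 0], 1], [[0, 0, 0], [0, 0, 0], 1]]}}

```text
t: 8.02
tcp_pos: [608.5, -49.2, 130.2]
orientation: [3.142, -0.003, 0.242]
wrist_force: [-5.1, 2.7, 19.2]
gripper_width: 25.6
grip_force: 30.0
```

Contact with the plate. I'll release and retreat.

Emit:
{"name": "send_rows", "arguments": {"deltas": [[[0, 0, -1.5], [0, 0, 0], 1], [[0, 0, 0], [0, 0, 0], 0], [[0, 0, 0], [0, 0, 0], 0], [[0, 0, 0], [0, 0, 0], -1], [[0, 0, -5], [0, 0, 0], -1], [[0, 0, -20], [0, 0, 0], -1], [[0, 0, -50], [0, 0, 0], -1], [[0, 0, -50], [0, 0, 0], -1]]}}

```text
t: 9.02
tcp_pos: [607.4, -50.0, 256.0]
orientation: [-3.141, 0.001, 0.242]
wrist_force: [1.0, -0.8, 0.1]
gripper_width: 90.2
grip_force: 0.0
```

```bash
python3 -c "
from h import *
go(420,-145.5,200)
s=bot.sense(); c=cams.capture('top')
draw(c,dict(flask=(608,-50),stirrer=(608,-50,-.093),bottle=(420,-146)),(200,120,340,245),4,'pics/p1.png')"
```

```text
t 9.03 tcp [607.4 -50.  256. ] rpy [-3.1413e+00  8.0000e-04  2.4190e-01] w 90.2 -> shift [-204.7   47.9   56.1]
```

Emit:
{"name": "send_rows", "arguments": {"deltas": [[[-20, 5, 0], [0, 0, 0], -1], [[-45, 10, 0], [0, 0, 0], -1], [[-50, 12, 0], [0, 0, 0], -1], [[-50, 12, 10], [0, 0, 0], -1], [[-30, 7, 20], [0, 0, 0], -1], [[-9.5, 2, 20], [0, 0, 0], -1], [[0, 0, 0], [0, 0, -10.1], -1], [[0, 0, 0], [0, 0, -10.1], -1]]}}

```text
t: 10.07
tcp_pos: [420.4, -145.6, 204.6]
orientation: [3.142, 0.0, 0.6]
wrist_force: [-0.9, -1.0, -0.4]
gripper_width: 93.0
grip_force: 0.0
```

Emit:
{"name": "send_rows", "arguments": {"deltas": [[[0, 0, 0], [0, 0, -10.1], -1], [[0, 0, 0], [0, 0, -10.1], -1], [[0, 0, 0], [0, 0, -10.1], -1], [[0, 0, 0], [0, 0, -10.1], -1], [[0, 0, 0], [0, 0, -10.1], -1], [[0, 0, 0], [0, 0, 0], -1]]}}

```text
t: 10.82
tcp_pos: [420.5, -145.7, 204.7]
orientation: [3.141, -0.0, 1.474]
wrist_force: [-0.1, -0.9, -0.3]
gripper_width: 92.8
grip_force: 0.0
```

```bash
python3 -c "
from h import *
go(420,-145.5,22)
s=bot.sense(); c=cams.capture('wrist')
draw(c,dict(bottle=(420,-146),cover=(424,108),stirrer=(608,-50,-.093)),(0,0,512,384),1.5,'pics/w3.png',s)"
```

```text
t 10.82 tcp [ 420.5 -145.7  204.7] rpy [ 3.1414e+00 -1.0000e-04  1.4742e+00] w 92.8 -> shift [ 1.000e-01 -6.000e-01  1.827e+02]
```

View pics/w3.png

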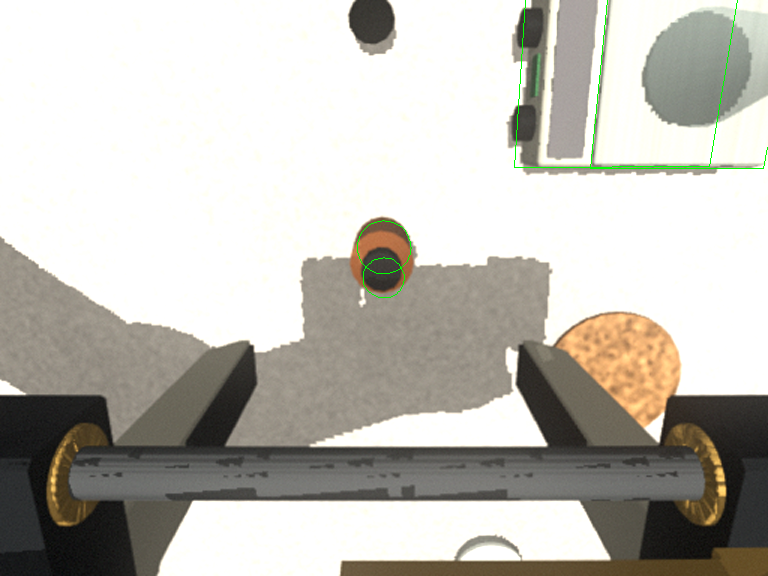

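View pics/p1.png

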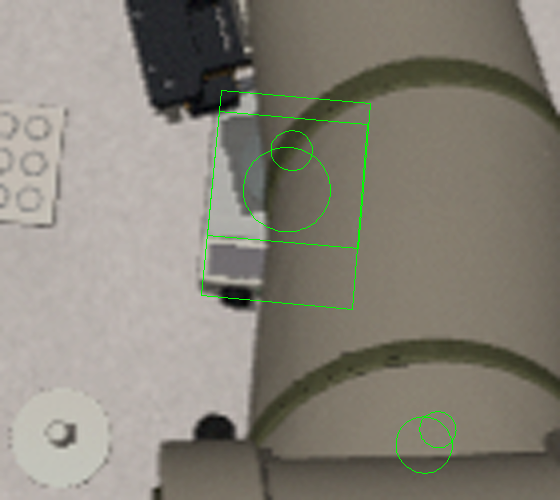

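Wrist view w3: bottle cap at (382,270) against predicted (383,277), so the bottle is about 3 mm further in +y. The flask stands on the plate at (697,68). Picture p1 was blocked by the arm. I'll descend on the bottle.

Emit:
{"name": "send_rows", "arguments": {"deltas": [[[2.5, 0, 40], [0, 0, 0], -1], [[0, 0, 50], [0, 0, 0], -1], [[0, 0, 50], [0, 0, 0], -1], [[0, 0, 30], [0, 0, 0], -1], [[0, 0, 11.5], [0, 0, 0], -1], [[0, 0, 0], [0, 0, 0], 1], [[0, 0, 0], [0, 0, 0], 1], [[0, 0, 0], [0, 0, 0], 1]]}}

```text
t: 11.88
tcp_pos: [421.4, -143.4, 24.2]
orientation: [3.14, 0.0, 1.475]
wrist_force: [0.1, -0.3, 0.4]
gripper_width: 67.6
grip_force: 0.0
```

Emit:
{"name": "send_rows", "arguments": {"deltas": [[[0, 0, 0], [0, 0, 0], 1], [[0, 0, 0], [0, 0, 0], 1], [[0, 0, 0], [0, 0, 0], 1], [[0, 0, 0], [0, 0, 0], 1], [[0, 0, 0], [0, 0, 0], 1]]}}

```text
t: 12.5
tcp_pos: [420.5, -143.1, 23.2]
orientation: [-3.141, 0.0, 1.476]
wrist_force: [-0.1, -0.2, 6.0]
gripper_width: 39.8
grip_force: 30.0
```

```bash
python3 -c "
from h import *
go(618,59.5,160)"
```

```text
t 12.5 tcp [ 420.5 -143.1   23.2] rpy [-3.1412e+00  3.0000e-04  1.4755e+00] w 39.8 -> shift [ 220.5  177.3 -136.9]
```

Emit:
{"name": "send_rows", "arguments": {"deltas": [[[0, 0, -20], [0, 0, 0], 1], [[0, 0, -50], [0, 0, 0], 1], [[10, 0, -50], [0, 0, 0], 1], [[40, 0, -17], [0, 0, 0], 1], [[55, 0, 0], [0, 0, 0], 1], [[55, 0, 0], [0, 0, 0], 1], [[40, 10, 0], [0, 0, 0], 1], [[20, 30, 0], [0, 0, 0], 1]]}}

```text
t: 13.5
tcp_pos: [480.8, 74.8, 160.2]
orientation: [-3.141, -0.0, 1.48]
wrist_force: [0.9, 0.9, -1.1]
gripper_width: 39.3
grip_force: 30.0
```

Emit:
{"name": "send_rows", "arguments": {"deltas": [[[0, 45, 0], [0, 0, 0], 1], [[0, 45, 0], [0, 0, 0], 1], [[0, 32, 0], [0, 0, 0], 1], [[0, 14, 10], [0, 0, 0], 1], [[0, 0, 30], [0, 0, 0], 1], [[0, 0, 0], [0, 0, 0], 1]]}}

```text
t: 14.25
tcp_pos: [614.3, 59.0, 117.6]
orientation: [-3.136, 0.001, 1.476]
wrist_force: [-0.1, 0.2, -1.4]
gripper_width: 39.6
grip_force: 30.0
```

```bash
python3 -c "
from h import *
go(618,59.5,30)
s=bot.sense(); c=cams.capture('wrist')
draw(c,dict(tile=(627,169,-.093),stirrer=(608,-50,-.093)),(0,0,512,384),1.5,'pics/w4.png',s)"
```

```text
t 14.25 tcp [614.3  59.  117.6] rpy [-3.1361e+00  1.3000e-03  1.4764e+00] w 39.6 -> shift [ 0.9  4.2 87.6]
```

View pics/w4.png

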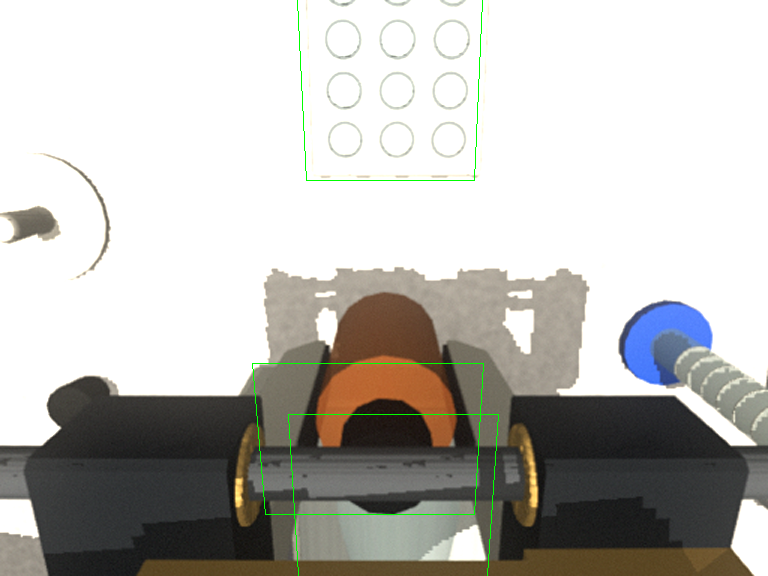

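The tile edge (390,178) fits. Its ring columns are centred at 397 against 391, so the tile may be about 3 mm further in +x, and I'll aim at (619,60).

Emit:
{"name": "send_rows", "arguments": {"deltas": [[[1, 4.5, 20], [0, 0, 0], 1], [[0, 0, 30], [0, 0, 0], 1], [[0, 0, 25], [0, 0, 0], 1], [[0, 0, 8], [0, 0, 0], 1], [[0, 0, 6], [0, 0, 0], 1], [[0, 0, 0], [0, 0, 0], 1]]}}

```text
t: 15.05
tcp_pos: [621.7, 59.9, 31.4]
orientation: [3.141, -0.0, 1.476]
wrist_force: [-0.5, 0.1, -1.1]
gripper_width: 39.9
grip_force: 30.0
```

```bash
python3 -c "
from h import *
go(619,60,23.5)"
```

```text
t 15.05 tcp [621.7  59.9  31.4] rpy [ 3.1411e+00 -1.0000e-04  1.4758e+00] w 39.9 -> shift [-0.2 -2.7  7.9]
```

Emit:
{"name": "send_rows", "arguments": {"deltas": [[[0, -2.5, 4], [0, 0, 0], 1], [[0, 0, 2], [0, 0, 0], 1], [[0, 0, 1], [0, 0, 0], 1], [[0, 0, 1], [0, 0, 0], 1], [[0, 0, 0], [0, 0, 0], 1]]}}

```text
t: 15.68
tcp_pos: [619.1, 60.1, 23.4]
orientation: [3.141, 0.0, 1.476]
wrist_force: [-1.4, 0.1, 1.7]
gripper_width: 39.5
grip_force: 30.0
```

Emit:
{"name": "send_rows", "arguments": {"deltas": [[[0, 0, 0], [0, 0, 0], 0], [[0, 0, 0], [0, 0, 0], -0.5], [[0, 0, 0], [0, 0, 0], -1], [[0, 0, 0], [0, 0, 0], -1], [[0, 0, -20], [0, 0, 0], -1], [[0, 0, -50], [0, 0, 0], -1], [[0, 0, -55], [0, 0, 0], -1], [[0, 0, -55], [0, 0, 0], -1]]}}

```text
t: 16.68
tcp_pos: [618.7, 60.1, 206.3]
orientation: [3.141, -0.0, 1.476]
wrist_force: [1.0, 0.1, -0.8]
gripper_width: 93.0
grip_force: 0.0
```

```bash
python3 -c "
from h import *
go(379,305,203)"
```

```text
t 16.68 tcp [618.7  60.1 206.3] rpy [ 3.1410e+00 -3.0000e-04  1.4759e+00] w 93.0 -> shift [ 221.1 -261.8    3.2]
```

Emit:
{"name": "send_rows", "arguments": {"deltas": [[[20, -25, 0], [0, 0, 0], -1], [[35, -41, 0], [0, 0, 0], -1], [[37, -44, 0], [0, 0, 0], -1], [[37, -44, 0], [0, 0, 0], -1], [[37, -44, 0], [0, 0, 0], -1], [[35, -41, 0], [0, 0, 0], -1], [[20, -23, 0], [0, 0, 0], -1], [[0, 0, 0], [0, 0, 10.5], -1]]}}

```text
t: 17.68
tcp_pos: [377.2, 307.1, 204.6]
orientation: [3.141, -0.002, 1.294]
wrist_force: [0.4, -1.0, -1.0]
gripper_width: 93.1
grip_force: 0.0
```

Emit:
{"name": "send_rows", "arguments": {"deltas": [[[0, 0, 0], [0, 0, 10.5], -1], [[0, 0, 0], [0, 0, 10.5], -1], [[0, 0, 0], [0, 0, 10.5], -1], [[0, 0, 0], [0, 0, 10.5], -1], [[0, 0, 0], [0, 0, 0], -1]]}}

```text
t: 18.3
tcp_pos: [378.9, 305.2, 204.2]
orientation: [-3.142, -0.001, 0.561]
wrist_force: [-0.2, -0.5, -0.5]
gripper_width: 92.8
grip_force: 0.0
```

```bash
python3 -c "
from h import *
go(379,305,26)
s=bot.sense(); c=cams.capture('wrist')
draw(c,dict(beaker=(379,305)),(0,0,512,384),1.5,'pics/w5.png',s)"
```

```text
t 18.3 tcp [378.9 305.2 204.2] rpy [-3.1415e+00 -1.2000e-03  5.6130e-01] w 92.8 -> shift [ -0.3   0.2 178.2]
```

View pics/w5.png

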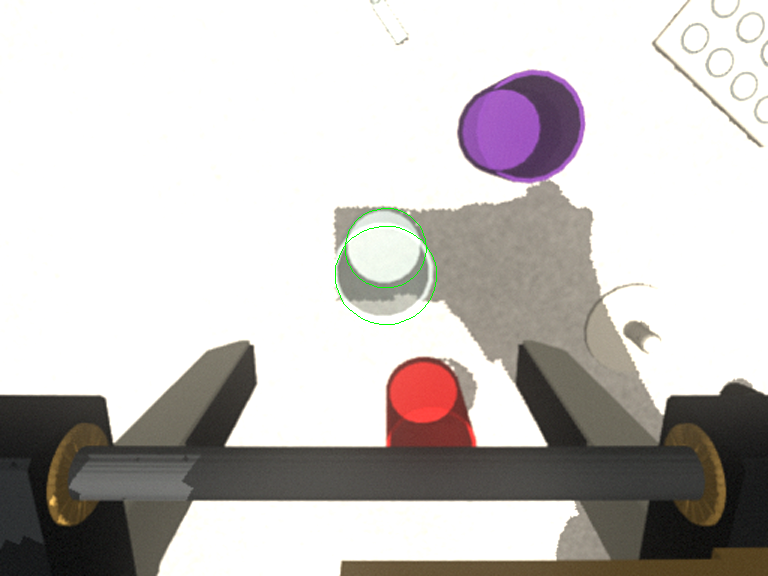

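The clear beaker's rim is at (384,270), about 2 mm ahead of prediction. Purple is at (522,125) and red at (430,400), both clear of the fingers. I'll descend and grip.

Emit:
{"name": "send_rows", "arguments": {"deltas": [[[1.5, 0, 40], [0, 0, 0], -1], [[0, 0, 50], [0, 0, 0], -1], [[0, 0, 50], [0, 0, 0], -1], [[0, 0, 28], [0, 0, 0], -1], [[0, 0, 10], [0, 0, 0], -1], [[0, 0, 0], [0, 0, 0], 1], [[0, 0, 0], [0, 0, 0], 1], [[0, 0, 0], [0, 0, 0], 1]]}}

```text
t: 19.35
tcp_pos: [380.9, 306.1, 26.2]
orientation: [-3.141, -0.002, 0.56]
wrist_force: [0.3, 0.7, 0.3]
gripper_width: 67.8
grip_force: 0.0
```

Emit:
{"name": "send_rows", "arguments": {"deltas": [[[0, 0, 0], [0, 0, 0], 1], [[0, 0, 0], [0, 0, 0], 1], [[0, 0, 0], [0, 0, 0], 1]]}}

```text
t: 19.73
tcp_pos: [380.8, 306.1, 25.9]
orientation: [-3.141, -0.002, 0.56]
wrist_force: [0.1, -0.1, 7.6]
gripper_width: 59.7
grip_force: 30.0
```

```bash
python3 -c "
from h import *
go(379,305,250)
go(450,-268,250)
go(588,-268,31)"
```

```text
t 19.73 tcp [380.8 306.1  25.9] rpy [-3.1413e+00 -1.6000e-03  5.5960e-01] w 59.7 -> shift [-1.800e+00 -1.000e-01 -2.241e+02]
t 19.73 tcp [380.8 306.1  25.9] rpy [-3.1413e+00 -1.6000e-03  5.5960e-01] w 59.7 -> shift [-245.8  523.2 -224.6]
t 19.73 tcp [380.8 306.1  25.9] rpy [-3.1413e+00 -1.6000e-03  5.5960e-01] w 59.7 -> shift [-129.2  596.5   -5.4]
```

Emit:
{"name": "send_rows", "arguments": {"deltas": [[[0, 0, -20], [0, 0, 0], 1], [[0, 0, -45], [0, 0, 0], 1], [[0, 0, -50], [0, 0, 0], 1], [[0, 0, -50], [0, 0, 0], 1], [[-2, 10, -20], [0, 0, 0], 1], [[-7, 30, -4], [0, 0, 0], 1], [[-11, 50, 0], [0, 0, 0], 1], [[-11, 50, 0], [0, 0, 0], 1]]}}

```text
t: 20.72
tcp_pos: [428.6, 169.3, 214.5]
orientation: [3.141, -0.001, 0.561]
wrist_force: [0.5, 0.2, -1.6]
gripper_width: 60.0
grip_force: 30.0
```

Emit:
{"name": "send_rows", "arguments": {"deltas": [[[-11, 52, 0], [0, 0, 0], 1], [[-11, 52, 0], [0, 0, 0], 1], [[-11, 52, 0], [0, 0, 0], 1], [[-12, 54, 0], [0, 0, 0], 1], [[-11, 52, 0], [0, 0, 0], 1], [[-11, 52, 0], [0, 0, 0], 1], [[-11, 50, 0], [0, 0, 0], 1], [[-9, 40, 0], [0, 0, 0], 1]]}}

```text
t: 21.72
tcp_pos: [569.1, -220.3, 214.2]
orientation: [3.141, 0.0, 0.558]
wrist_force: [-0.5, 0.7, -1.4]
gripper_width: 60.0
grip_force: 30.0
```

```bash
python3 -c "
from h import *
go(588,-268,31)"
```

```text
t 21.73 tcp [ 569.1 -220.3  214.2] rpy [3.1413e+00 2.0000e-04 5.5830e-01] w 60.0 -> shift [ -9.2  50.4 183.3]
```

Emit:
{"name": "send_rows", "arguments": {"deltas": [[[-6, 32, 10], [0, 0, 0], 1], [[-3, 18, 30], [0, 0, 0], 1], [[0, 0, 45], [0, 0, 0], 1], [[0, 0, 45], [0, 0, 0], 1], [[0, 0, 30], [0, 0, 0], 1], [[0, 0, 12], [0, 0, 0], 1], [[0, 0, 4], [0, 0, 0], 1], [[0, 0, 0], [0, 0, 0], 1]]}}

```text
t: 22.72
tcp_pos: [588.5, -265.3, 39.1]
orientation: [3.141, -0.001, 0.559]
wrist_force: [0.0, -0.2, 0.4]
gripper_width: 60.1
grip_force: 30.0
```

```bash
python3 -c "
from h import *
go(588,-268,31)"
```

```text
t 22.73 tcp [ 588.5 -265.3   39.1] rpy [ 3.1406e+00 -7.0000e-04  5.5940e-01] w 60.1 -> shift [-1.9  2.   8.1]
```

Emit:
{"name": "send_rows", "arguments": {"deltas": [[[-1.5, 2, 4], [0, 0, 0], 1], [[0, 0, 2], [0, 0, 0], 1], [[0, 0, 1], [0, 0, 0], 1], [[0, 0, 1], [0, 0, 0], 1], [[0, 0, 0], [0, 0, 0], 1]]}}

```text
t: 23.35
tcp_pos: [587.8, -267.7, 31.0]
orientation: [3.141, -0.0, 0.559]
wrist_force: [-3.1, 0.8, 7.4]
gripper_width: 60.0
grip_force: 30.0
```

Emit:
{"name": "send_rows", "arguments": {"deltas": [[[0, 0, -0.5], [0, 0, 0], 0], [[0, 0, 0], [0, 0, 0], -0.5], [[0, 0, 0], [0, 0, 0], -1], [[0, 0, 0], [0, 0, 0], -1], [[0, 0, -20], [0, 0, 0], -1], [[0, 0, -45], [0, 0, 0], -1], [[0, 0, -50], [0, 0, 0], -1], [[0, 0, -50], [0, 0, 0], -1]]}}

```text
t: 24.35
tcp_pos: [587.7, -267.6, 198.6]
orientation: [3.141, -0.001, 0.559]
wrist_force: [1.2, 0.5, -0.2]
gripper_width: 92.9
grip_force: 0.0
```

```bash
python3 -c "
from h import *
go(424,109,200)
s=bot.sense(); c=cams.capture('wrist')
draw(c,dict(mat=(588,-268),beaker=(588,-268)),(0,0,512,384),1.5,'pics/w6.png',s)"
```

```text
t 24.35 tcp [ 587.7 -267.6  198.6] rpy [ 3.1408e+00 -6.0000e-04  5.5950e-01] w 92.9 -> shift [  61.1 -406.1   -1.6]
```

View pics/w6.png

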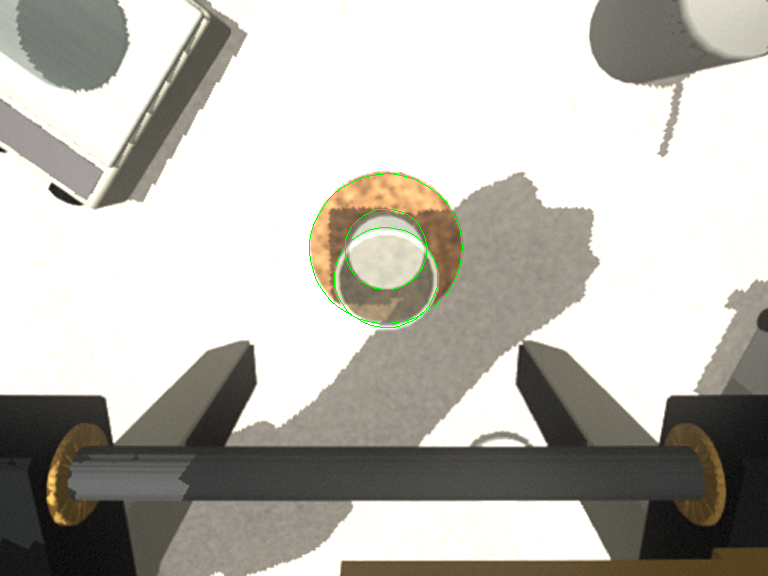

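The beaker sits on the mat, rim (386,277) and mat (386,248), within about 1 mm of both overlays. Now the cover.

Emit:
{"name": "send_rows", "arguments": {"deltas": [[[3, -20, -5], [0, 0, 0], -1], [[9, -58, 0], [0, 0, 0], -1], [[9, -60, 0], [0, 0, 0], -1], [[9, -60, 0], [0, 0, 0], -1], [[9, -60, 0], [0, 0, 0], -1], [[9, -60, 0], [0, 0, 0], -1], [[8, -55, 0], [0, 0, 0], -1], [[5, -33, 0], [0, 0, 0], -1]]}}

```text
t: 25.4
tcp_pos: [421.1, 111.4, 200.4]
orientation: [-3.141, 0.001, 0.563]
wrist_force: [0.9, 0.5, -0.5]
gripper_width: 92.8
grip_force: 0.0
```

Emit:
{"name": "send_rows", "arguments": {"deltas": [[[0, 0, 0], [0, 0, 0], -1], [[0, 0, 0], [0, 0, 0], -1]]}}

```text
t: 25.65
tcp_pos: [423.4, 108.5, 200.4]
orientation: [3.141, 0.001, 0.56]
wrist_force: [0.3, 0.4, 0.7]
gripper_width: 93.2
grip_force: 0.0
```

```bash
python3 -c "
from h import *
go(424,109,100)
s=bot.sense(); c=cams.capture('wrist')
draw(c,dict(cover=(424,109)),(128,60,400,260),2.6,'pics/w7.png',s)"
```

```text
t 25.65 tcp [423.4 108.5 200.4] rpy [3.1415e+00 1.0000e-03 5.6000e-01] w 93.2 -> shift [ 9.000e-01 -1.000e-01  1.004e+02]
```

View pics/w7.png

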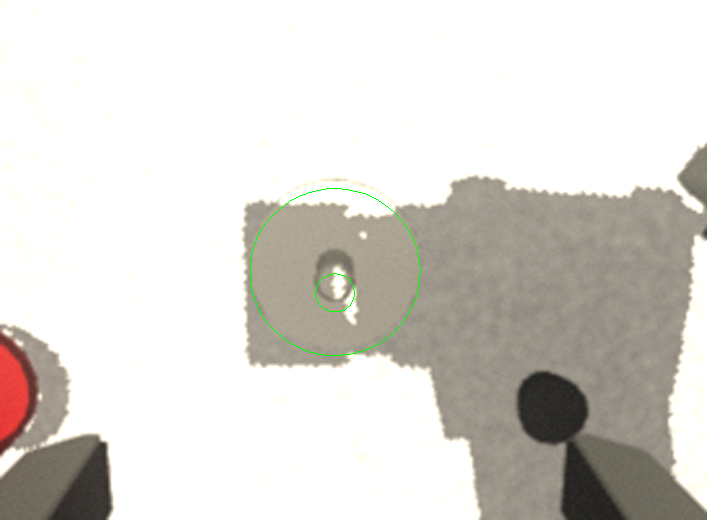

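The cover's disc top is at (335,180) and its knob top at (335,285), about 3 to 4 mm ahead of prediction along tool x. The loose cap at (553,407) is clear. I'll descend.

Emit:
{"name": "send_rows", "arguments": {"deltas": [[[4, 0, 40], [0, 0, 0], -1], [[0, 0, 50], [0, 0, 0], -0.5], [[0, 0, 50], [0, 0, 0], 0], [[0, 0, 30], [0, 0, 0], 0], [[0, 0, 14], [0, 0, 0], 0], [[0, 0, 5], [0, 0, 0], 0], [[0, 0, 0], [0, 0, 0], 0]]}}

```text
t: 26.58
tcp_pos: [427.3, 109.7, 11.6]
orientation: [-3.141, 0.002, 0.558]
wrist_force: [0.5, 0.2, 0.2]
gripper_width: 46.6
grip_force: 0.0
```

```bash
python3 -c "
from h import *
go(424,109,9)"
```

```text
t 26.57 tcp [427.3 109.7  11.6] rpy [-3.1413e+00  1.8000e-03  5.5830e-01] w 46.6 -> shift [-3.2 -1.1  2.6]
```

Emit:
{"name": "send_rows", "arguments": {"deltas": [[[0, 0, 2], [0, 0, 0], 0.5], [[0, 0, 0], [0, 0, 0], 1], [[0, 0, 0], [0, 0, 0], 1], [[0, 0, 0], [0, 0, 0], 1], [[0, 0, 0], [0, 0, 0], 1], [[0, 0, 0], [0, 0, 0], 1], [[0, 0, 0], [0, 0, 0], 1]]}}

```text
t: 27.45
tcp_pos: [427.4, 110.8, 10.4]
orientation: [3.141, 0.0, 0.559]
wrist_force: [0.5, -1.5, 6.2]
gripper_width: 14.6
grip_force: 30.0
```

Emit:
{"name": "send_rows", "arguments": {"deltas": [[[0, 0, -20], [0, 0, 0], 1], [[0, 0, -45], [0, 0, 0], 1], [[0, 0, -50], [0, 0, 0], 1], [[0, 0, -50], [0, 0, 0], 1], [[0, 0, -30], [0, 0, 0], 1], [[0, 0, 0], [0, 0, 0], 1]]}}

```text
t: 28.2
tcp_pos: [428.2, 111.1, 206.9]
orientation: [3.14, -0.003, 0.559]
wrist_force: [-0.2, -0.3, -0.8]
gripper_width: 14.5
grip_force: 30.0
```

```bash
python3 -c "
from h import *
go(587.7,-267.6,200)
s=bot.sense(); c=cams.capture('wrist')
# cover assumed knob at tcp, underside 9.6 below tcp
p=s['tcp_pos']; SH['cover']=[(p[2]-4.5,36)]
draw(c,dict(cover=(p[0],p[1])),(100,100,412,384),2,'pics/w8.png',s)"
```

```text
t 28.2 tcp [428.2 111.1 206.9] rpy [ 3.1402e+00 -3.1000e-03  5.5870e-01] w 14.5 -> shift [-65.5 405.7   7.2]
```

View pics/w8.png

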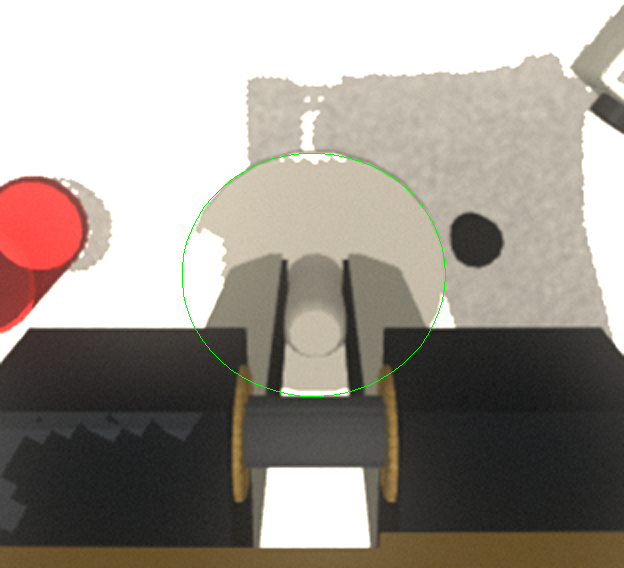

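The cover is level and centred on the TCP: disc outline (313,153) to (313,397) matches. I'll carry it to the beaker.

Emit:
{"name": "send_rows", "arguments": {"deltas": [[[-3, 20, 0], [0, 0, 0], 1], [[-8, 50, 0], [0, 0, 0], 1], [[-10, 60, 0], [0, 0, 0], 1], [[-10, 60, 0], [0, 0, 0], 1], [[-10, 60, 0], [0, 0, 0], 1], [[-10, 60, 0], [0, 0, 0], 1], [[-8, 55, 0], [0, 0, 0], 1], [[-5, 30, 0], [0, 0, 0], 1]]}}

```text
t: 29.25
tcp_pos: [582.4, -260.7, 202.2]
orientation: [-3.139, 0.003, 0.557]
wrist_force: [0.7, 1.5, -0.6]
gripper_width: 14.5
grip_force: 30.0
```

Emit:
{"name": "send_rows", "arguments": {"deltas": [[[-1.5, 10.5, 10], [0, 0, 0], 1], [[0, 0, 30], [0, 0, 0], 1], [[0, 0, 35], [0, 0, 0], 1], [[0, 0, 18], [0, 0, 0], 1], [[0, 0, 8], [0, 0, 0], 1], [[0, 0, 0], [0, 0, 0], 1]]}}

```text
t: 30.0
tcp_pos: [587.1, -267.0, 104.1]
orientation: [-3.141, 0.001, 0.56]
wrist_force: [0.5, -0.7, -0.5]
gripper_width: 14.7
grip_force: 30.0
```

```bash
python3 -c "
from h import *
go(587.7,-267.6,95.4)"
```

```text
t 30.0 tcp [ 587.1 -267.   104.1] rpy [-3.1412e+00  8.0000e-04  5.6020e-01] w 14.7 -> shift [0.2 0.9 8.7]
```

Emit:
{"name": "send_rows", "arguments": {"deltas": [[[0, 0.8, 3], [0, 0, 0], 1], [[0, 0, 3], [0, 0, 0], 1], [[0, 0, 1], [0, 0, 0], 1], [[0, 0, 1], [0, 0, 0], 1], [[0, 0, 0], [0, 0, 0], 1]]}}

```text
t: 30.62
tcp_pos: [587.4, -268.2, 96.2]
orientation: [-3.142, 0.001, 0.56]
wrist_force: [-0.2, -0.6, -0.5]
gripper_width: 14.0
grip_force: 30.0
```

Emit:
{"name": "send_rows", "arguments": {"deltas": [[[0, 0, 0.7], [0, 0, 0], 1], [[0, 0, 0], [0, 0, 0], 1]]}}

```text
t: 30.88
tcp_pos: [587.5, -268.2, 95.5]
orientation: [3.142, 0.001, 0.559]
wrist_force: [0.7, -0.6, -0.1]
gripper_width: 14.4
grip_force: 30.0
```

Emit:
{"name": "send_rows", "arguments": {"deltas": [[[0, 0, 0.7], [0, 0, 0], 1], [[0, 0, 0], [0, 0, 0], 1]]}}

```text
t: 31.12
tcp_pos: [587.6, -268.2, 95.5]
orientation: [3.141, 0.001, 0.559]
wrist_force: [-1.4, 1.2, 5.9]
gripper_width: 15.0
grip_force: 30.0
```

Contact with the rim. I'll release, retreat and check.

Emit:
{"name": "send_rows", "arguments": {"deltas": [[[0, 0, 0], [0, 0, 0], 0.5], [[0, 0, 0], [0, 0, 0], 0], [[0, 0, 0], [0, 0, 0], 0], [[0, 0, -10], [0, 0, 0], -0.5], [[0, 0, -30], [0, 0, 0], -1], [[0, 0, -50], [0, 0, 0], -1], [[0, 0, -50], [0, 0, 0], -1], [[0, 0, 0], [0, 0, 0], -1]]}}

```text
t: 32.12
tcp_pos: [589.6, -268.5, 239.7]
orientation: [3.136, -0.004, 0.559]
wrist_force: [0.2, 0.7, -0.6]
gripper_width: 88.8
grip_force: 0.0
```

Emit:
{"name": "send_rows", "arguments": {"deltas": [[[-40, 20, 0], [0, 0, 0], -1], [[-55, 20, 0], [0, 0, 0], -1], [[-55, 20, 0], [0, 0, 0], -1], [[-40, 20, 0], [0, 0, 0], -1], [[0, 0, 0], [0, 0, 0], -1]]}}

```text
t: 32.75
tcp_pos: [465.4, -440.6, 234.0]
orientation: [-3.141, 0.003, 0.553]
wrist_force: [-0.2, 0.4, -0.2]
gripper_width: 92.8
grip_force: 0.0
```

```bash
python3 -c "
from h import *
go(0,0,0)
s=bot.sense(); c=cams.capture('top')
SH['cover']=[(85,36),(120,7.5)]; SH['flask']=[(56,32),(158,14)]; SH['mat']=[(5,55)]
draw(c,dict(mat=(588,-268),cover=(588,-268),flask=(608,-50),stirrer=(608,-50,-.093),bottle=(619,60),tile=(628,169,-.093),cylinder=(769,4)),(170,90,380,220),3.8,'pics/f1.png')"
```

```text
t 32.75 tcp [ 465.4 -440.6  234. ] rpy [-3.1408e+00  3.0000e-03  5.5280e-01] w 92.8 -> shift [-164.  -619.2  235. ]
```

View pics/f1.png

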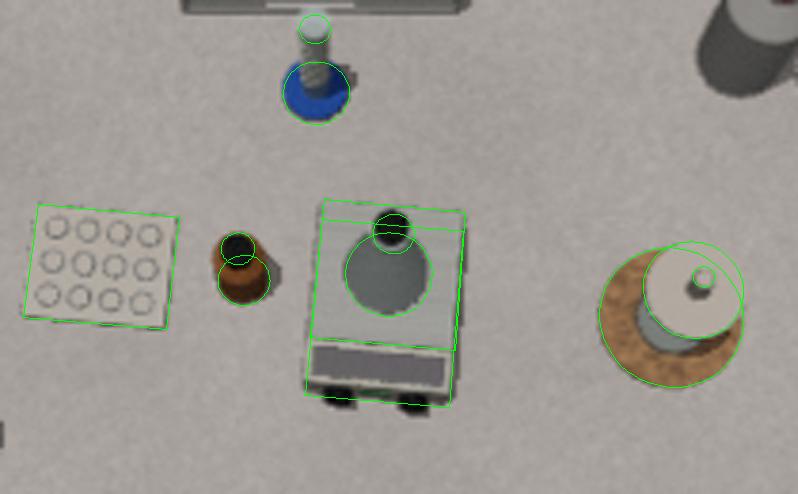

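The final top view shows everything in place:
- The flask (388,272) is on the plate centre.
- The bottle (240,265) is midway between the stirrer and the tile.
- The beaker and cover (690,290) are on the mat, concentric with their predictions within about 3 mm.
- The cylinder (315,92) has not moved.

Handing in.

```bash
python3 -c "
from bench import bot
print(bot.hand_in())"
```

```text
the job is handed in; nothing more can be done
None
```

The bench is set out and handed in at about 33 s; the last top view showed flask, beaker, cover and bottle within a few mm of their targets and the cylinder where it was, but the hand-in call gave no verdict.

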